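# Put the classroom speaker's battery on charge

### The job

Put the classroom speaker's yellow battery pack on charge: first flip the speaker's toggle switch over to its red mark (off), then press the orange catch beside the pack so that it pops loose, and slide the pack along its rail to the blue charging socket until the orange catch there clicks up behind it. Last, flip the toggle on the separate blue charger console over to its green mark (on). Leave the other things on the desk where they are.

Things in the scene. Friction and masses are not known exactly. Their poses are not given: they have to be found in the camera images.
- dock: Fixed speaker dock. Origin on the desk under the rail's middle; its y axis runs along the rail towards the speaker, x across, z up. At the +y end stands the wood-brown speaker (130 x 90 x 80 mm in x, y, z; y +131 to +221 mm, top at z = 80 mm), its toggle on top; at the -y end the blue charging socket block (96 x 28 x 60 mm).
- rail_middle (a point): Middle of the rail at runner height (z = 16 mm), axes as the dock's. Rail: open channel along y, 262 mm long, 96 mm wide over its walls. Runners at x = +-25 to +-42 mm carry the pack; between them a trough 50 mm wide, floor at z = 4 mm. Aluminium lips (tops at z = 30 mm) hold the pack's flange and leave the channel open from x = -34 to +34 mm.
- socket_face (a point): Inner face of the charging socket block on the rail's axis at runner height, at y = -131 mm in the dock's frame: the pack's stop.
- plunger (a point): Brass spring plunger, 16 mm across, in the speaker's inner face (y = +130 mm, z = 36 mm in the dock's frame). Once the speaker catch is pressed it pushes the pack about 22 mm towards -y (8 N falling to 4.5 N); while a finger stands on the catch the pack may stop against it and goes the rest when the finger lifts.
- pack: Loose yellow battery pack, 0.6 kg, slides easily on the rail, held down by the lips. Origin at the centre of its underside, axes as the dock's. Black base flange 81 x 85 x 8 mm (x, y, z), yellow body 62 x 85 mm up to z = 38 mm, grip rib on top. Starts latched at y = +87 mm in the dock's frame; home in the charging socket it is at y = -86 to -88.5 mm, against the block.
- pack_rib (a point): Centre of the black grip rib across the middle of the pack's top: 50 mm long in x, 12 mm thick in y, from 38 to 56 mm above the pack's underside. Push the pack by it; up to 10 N takes it over the charger catch.
- speaker_switch (a point): Pivot point of the speaker's toggle, on top of the speaker (z = 80 mm above the desk); axes as the dock's. The bat swings in the dock's x-z plane. A green bar 52 mm away on the -x side marks on, a red bar 52 mm away on the +x side marks off.
- speaker_toggle_tip (a point): Middle of the round tip of the speaker's toggle bat (60 mm from the pivot). The bat is a 10 mm thick steel rod with a black 16 mm thick round-ended knob, reaching 68 mm from the pivot.
- speaker_toggle (a joint): Angle of the speaker's toggle bat: 0 = on, leaning 0.45 rad from upright to the dock's -x side (green); 0.9 = off, leaning 0.45 rad to +x (red). Starts on. An over-centre spring holds it at either end (about 2.6 N at the tip to leave it) and snaps it over once past upright (0.45).
- speaker_catch (a joint): Downward travel of the speaker-end catch in m: 0 = up, 0.010 = fully pressed; spring 1 to 2.5 N plus a little rubbing on the pack. At 0.0085 or more it frees the pack.
- speaker_catch_pad (a point): Pressing point on the sloping top of the orange speaker-end catch, at y = +23.5, z = 20.5 mm in the dock's frame when up. Catch 44 mm wide in x, 42 mm long in y: upright face at y = +43.5 mm against the pack, then 8 mm of flat top 8 mm above the runners, then a ramp falling to 2 mm below runner height at y = +1.5 mm. It sinks 10 mm.
- charger_catch (a joint): Downward travel in m of the orange catch at the charging end: 0 = up, 0.010 = down. The pack sliding towards -y presses its ramp down and it springs up behind the pack when that is home. Mirror image of the other catch, upright face at y = -43 mm in the dock's frame.
- console: Fixed blue charger console, separate from the dock: 90 x 130 x 45 mm (x, y, z), origin at the centre of its underside; its toggle stands in the middle of the top.
- console_switch (a point): Pivot point of the charger's toggle in the middle of the console's top (z = 45 mm), axes as the console's. The bat swings in the console's y-z plane. A red bar 52 mm away on the +y side marks off, a green bar 52 mm away on the -y side marks on.
- charger_toggle_tip (a point): Middle of the round tip of the charger's toggle bat, the same bat as the speaker's (60 mm from the pivot).
- charger_toggle (a joint): Angle of the charger's toggle bat: 0 = off, leaning 0.45 rad from upright to the console's +y side (red); 0.9 = on, leaning 0.45 rad to -y (green). Starts off. Same over-centre spring as the speaker's.
- pencil_pot: Bystander: squat tan clay pencil pot, 86 mm across, 75 mm high; origin under its centre.
- staple_remover: Bystander: black staple remover lying on its side, about 60 x 35 x 20 mm; origin under its middle.
- token3: Bystander: top one of a stack of four white plastic tokens, each 44 mm across and 6 mm thick; origin at the centre of its underside, 18 mm above the desk.
- ruler: Bystander: clear acrylic ruler, 30 x 310 x 4 mm (x, y, z), flat on the desk; origin under its middle.
Things that resemble listed ones, but are neither listed nor needed, are in the scene too. Several things look just like the console: the one meant starts farthest to the robot's right. There is more than one size of the pack; the one meant has the size given above.

How it is judged:
By the outcome, as a careful person would: the job done as asked, in the order asked, and still so for the second after the job is handed in, with the robot touching nothing.
It also fails if it takes over 51 s, if anything falls off the work surface, if the arm or the gripper's body presses on something with over 40 N, if the wrist force passes 120 N, or if a joint passes its speed limit or range.

### The arm

A 6-joint arm with a two-finger parallel gripper is mounted at the origin on the work surface. World frame = base frame: x ahead of the robot, y to its left, z up, the work surface at z = 0. Lengths are in m, angles in degrees, forces in N, time in s.
With the tool pointing down it reaches from about 0.375 to 0.9 m from the base axis. Payload 3.1 kg.
Tool frame: the origin (TCP) lies on the centre line of the jaws, within the pads' length; the fingertips stand 25 mm ahead of it and the grasp point (between the pads) lies 6 mm ahead of it; z points along the fingers, y is the line along which they close (so a half turn about z gives the same grasp; the last joint's range is limited). The gripper opens to 87 mm and grips with 3 to 60 N. Pads are 19 mm wide; open, the fingers measure 117 mm over their backs; the gripper's body (75 mm by 190 mm) begins 51 mm behind the grasp point.
Start: joints at [55.09, 30.224, 82.088, -0, 67.689, -10.227], TCP at [0.261, 0.568, 0.248] pointing down, gripper open.
Joint ranges: [-176.69, 176.69], [-43.24, 126.21], [12.49, 139.97], [-82, 262], [0, 151.66], [-163.58, 163.58]. Speed limits (degrees/s): [159.86, 159.86, 180, 180, 180, 180].

### API

Orientations are given as a 3x3 rotation matrix whose columns are the frame's x, y, z axes.
In Python, from rig import bot, cams, models gives the robot as it stands. The module is installed in compiled form; this text tells all that it offers.
- The arm moves only by the shell command python3 -m handwheel 'ROWS' [OPENING]. ROWS is JSON, a list of rows, each a list of 6 numbers: the shift along the world's x, y, z each as a share of 1 m, from -1 to 1, then the turn, a rotation vector about the world's x, y, z each as a share of 2 rad, from -1 to 1. In form: [[dx, dy, dz, wx, wy, wz], ...]. A call has exactly 8 rows; each row is the pose to reach, as a shift and turn from the pose commanded when the call began; what a row does not reach only later rows make up. A row lasts 1/12 s, in which the tool goes at most 41.7 mm and 7.16 degrees, less where a joint would pass 70% of its speed; a pose out of reach is approached as far as the arm can. A call with a number of a shift or a turn outside -1 to 1 is refused whole. A call with a gripper value outside its range is refused whole. OPENING is the opening, from -1 (shut) to 1 (fully open), so that 0 is half open, set as the call begins (- or left out, the last holds). The fingers move at their own pace and stop on an object; the grip force is fixed at half the most. Time passes only in rows, so rows that repeat a pose let the fingers close, or fill a call up. It gives the time, the measured TCP pose, the force, the opening and the grip force at its end, in the units of the state.
- bot.read_state(): the state, without advancing time (a new reading comes with each control period).
- cams.capture(name): name is "side" or "top" or "wrist"; returns (picture, depth): 384x512x3 uint8, blue, green, red; 384x512 float32, m along the optical axis (not along the pixel's ray), 0 where there is no reading.
- cams.calibration(name): a dict with "mtx" (3x3 intrinsics, pixels), "R" (3x3) and "t" (3): a world point X has camera coordinates R X + t; the wrist camera has in their place "tool_from_camera" (4x4, takes a point from camera to tool coordinates, whose origin is the TCP and whose axes are the flange's). Camera axes: x right, y down, z forward; pixel columns grow to the right and rows downward; lengths in m; the calibration is good to about 2 mm. A picture is of the moment at which its call begins: read the wrist's pose just before it. calibration takes no time and is no camera call.
- bot.hand_in(): hands the job in; it is judged then, once.
Trained networks look in the newest picture that a camera, given by its name, has taken for a name from the list of things; names that differ only in an ending like _2 or _b are one class to them, and where a whole thing is asked for, a point or a joint stands for the part that bears it (a point fixed in the world has none). Each returns a list of dicts, best first, with "conf" (0 to 1); they miss things now and then, are a little off and sometimes report something else, mostly with a low value. They report only what shows in the picture. A call takes as long as a camera call. They do not tell look-alikes from the thing itself.
- models.spot_in(query, camera): "position" ([column, row] in pixels, amid what is visible of it).
- models.tip_of(query, camera): "position" ([column, row] in pixels: a listed point, or the origin of a listed thing).
The state is a dict: "time_s": time; "joint_positions": joint angles; "qvel": joint speeds; "tau": joint torques, N m; "position": TCP position; "tcp_rot": TCP orientation; "force": force on the tool from outside, world axes, zero at the start; "moment": the same for the moment, N m; "opening": opening from 0.0 (shut) to 1.0 (fully open); "grasp_force": force on a finger pad.
Only numpy, scipy, OpenCV 4.12 (cv2) and the standard library are available. Lean on these libraries where they do the work, as an engineer would, in place of code of your own. Each camera call takes 0.05 s, during which the arm holds its last target. There are 200 camera calls.

## Working session

There is one attempt and no reset: what is moved stays moved. The work goes in short steps, Python scripts to look and compute and a shell command to move; the robot and the scene stay as the last step left them, time stands still between calls to the robot, and variables do not carry over. Pictures are saved under pics/ and viewed, at most 10 in all, crops included, and the job is handed in when it is done.

```bash
mkdir -p pics
cat > h.py <<'E'
import numpy as np,cv2
from rig import bot,cams,models
def world(name,uv,d=None,z=None,st=None):
    c=cams.calibration(name);K=np.array(c["mtx"])
    r=np.linalg.inv(K)@np.array([uv[0],uv[1],1.])
    if name=="wrist":
        T=np.array(c["tool_from_camera"]);R=np.array(st["tcp_rot"]);p=np.array(st["position"])
        A=R@T[:3,:3];o=R@T[:3,3]+p
    else:
        A=np.array(c["R"]).T;o=-A@np.array(c["t"])
    if z is not None: d=(z-o[2])/(A@r)[2]
    return o+A@r*d
E
python3 - <<'E'
from h import *
for n in("top","side"):
    p,d=cams.capture(n);cv2.imwrite(f"pics/{n}0.png",p);np.save(n+"0.npy",d)
    for q in("dock","pack","pack_rib","console","speaker_toggle_tip","charger_toggle_tip","speaker_switch","console_switch","speaker_catch_pad","socket_face","rail_middle"):
        for r in models.tip_of(q,n)[:5]:
            u=r["position"];dd=d[min(383,max(0,int(u[1]))),min(511,max(0,int(u[0])))]
            print(n,q,np.round(u),round(r["conf"],2),np.round(world(n,u,dd),3))
print(bot.read_state()["time_s"])
E
```

```text
top dock [230. 208.] 0.91 [0.542 0.031 0.002]
top pack [193. 206.] 0.91 [0.54  0.11  0.063]
top pack [140. 292.] 0.91 [0.344 0.22  0.056]
top pack_rib [189. 205.] 0.75 [0.541 0.117 0.07 ]
top pack_rib [130. 294.] 0.75 [0.344 0.232 0.083]
top console [384. 214.] 0.92 [ 0.529 -0.306  0.108]
top console [351. 286.] 0.59 [ 0.37  -0.249  0.047]
top speaker_toggle_tip [144. 208.] 0.57 [0.525 0.198 0.137]
top speaker_toggle_tip [190. 204.] 0.37 [ 0.464 -0.048  0.897]
top charger_toggle_tip [388. 212.] 0.63 [ 0.534 -0.314  0.104]
top charger_toggle_tip [191. 203.] 0.54 [0.546 0.112 0.073]
top charger_toggle_tip [279. 282.] 0.54 [ 0.37  -0.093  0.   ]
top charger_toggle_tip [348. 292.] 0.49 [ 0.364 -0.229  0.105]
top charger_toggle_tip [231. 207.] 0.24 [0.545 0.026 0.018]
top speaker_switch [152. 201.] 0.6 [0.545 0.196 0.086]
top console_switch [359. 291.] 0.92 [ 0.362 -0.267  0.047]
top console_switch [390. 211.] 0.56 [ 0.541 -0.337  0.051]
top console_switch [231. 273.] 0.33 [0.389 0.022 0.006]
top speaker_catch_pad [220. 203.] 0.79 [0.553 0.053 0.022]
top socket_face [286. 210.] 0.76 [ 0.5
[... 606 characters left out ...]
toggle_tip [323. 167.] 0.63 [ 0.356 -0.227  0.095]
side charger_toggle_tip [268. 155.] 0.49 [ 0.532 -0.301  0.101]
side charger_toggle_tip [266. 168.] 0.26 [ 0.539 -0.321  0.044]
side speaker_switch [256. 260.] 0.71 [0.553 0.205 0.082]
side console_switch [268. 171.] 0.81 [ 0.532 -0.303  0.042]
side console_switch [319. 177.] 0.8 [ 0.362 -0.249  0.049]
side console_switch [320. 215.] 0.42 [ 0.385 -0.01   0.058]
side speaker_catch_pad [321. 242.] 0.37 [0.391 0.07  0.03 ]
side socket_face [263. 212.] 0.79 [ 0.544 -0.1    0.005]
side socket_face [267. 153.] 0.55 [ 0.54  -0.517  0.012]
side socket_face [260. 265.] 0.49 [0.543 0.214 0.077]
side rail_middle [264. 236.] 0.82 [0.539 0.027 0.013]
1.2
```

View pics/top0.png

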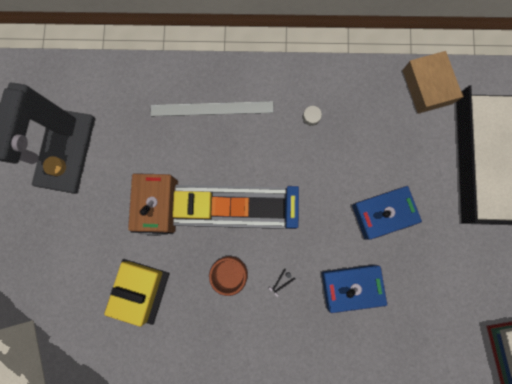

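View pics/side0.png

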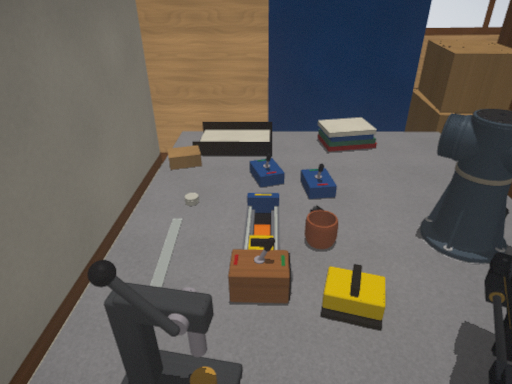

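The top view shows two packs: the small one on the rail at (193,206), and a bigger loose one at (137,294). It also shows two consoles, at (388,212) and (354,290). I choose the pack on the rail, and the console at (388,212), which is farther right. Next I fit their frames.

Run:
```python
from h import *
p=cv2.imread("pics/top0.png");d=np.load("top0.npy")
hsv=cv2.cvtColor(p,cv2.COLOR_BGR2HSV)
c=cams.calibration("top");K=np.array(c["mtx"]);R=np.array(c["R"]);t=np.array(c["t"])
v,u=np.mgrid[0:384,0:512]
P=np.stack([(u-K[0,2])/K[0,0]*d,(v-K[1,2])/K[1,1]*d,d],-1)
W=(P-t)@R
def rect(name,box,zl,zh,h=None):
    m=np.zeros(d.shape,bool);m[box[1]:box[3],box[0]:box[2]]=1
    m&=(W[...,2]>zl)&(W[...,2]<zh)&(d>0)
    if h: m&=(hsv[...,0]>=h[0])&(hsv[...,0]<=h[1])&(hsv[...,1]>80)
    q=W[m];r=cv2.minAreaRect((q[:,:2]*1000).astype(np.float32))
    print(name,len(q),np.round(r[0]),np.round(r[1]),round(r[2],1),"z",np.round(np.median(q[:,2]),4),"pcs",np.round(q.mean(0),3))
rect("speaker",(120,165,178,240),.07,.092)
rect("socket",(275,180,305,235),.05,.07)
rect("conA",(350,180,425,242),.037,.053,(90,130))
rect("conB",(315,260,392,316),.037,.053,(90,130))
rect("packbody",(165,180,215,230),.045,.062,(20,35))
rect("packrib",(165,180,215,230),.065,.08)
rect("tokens",(300,100,325,130),.01,.04)
rect("pot",(205,250,250,300),.03,.1)
for n,b,zl in(("spk",(130,180,165,225),.12),("conA",(350,180,425,242),.09),("conB",(315,260,392,316),.09)):
    m=np.zeros(d.shape,bool);m[b[1]:b[3],b[0]:b[2]]=1
    m&=(W[...,2]>zl)&(W[...,2]<.16)
    print(n,m.sum(),np.round(W[m].mean(0),3),W[m][:,2].max())
# colour marks
for n,b,z in(("spk",(125,165,178,240),.08),("A",(350,180,425,242),.045)):
  for cn,lo,hi in(("red",(0,150,120),(8,255,255)),("red2",(172,150,120),(180,255,255)),("green",(45,80,60),(85,255,255))):
    m=cv2.inRange(hsv,lo,hi)[b[1]:b[3],b[0]:b[2]]
    yy,xx=np.nonzero(m)
    if len(xx): print(n,cn,len(xx),np.round(world("top",(np.median(xx)+b[0],np.median(yy)+b[1]),z=z),3))
b=p[160:310,110:430];cv2.imwrite("pics/crop1.png",cv2.resize(b,None,fx=2.5,fy=2.5,interpolation=cv2.INTER_CUBIC))
```

```text
speaker 2288 [543. 205.] [ 91. 134.] 89.5 z 0.0805 pcs [0.543 0.203 0.08 ]
socket 536 [ 545. -115.] [94. 27.] 0.8 z 0.0607 pcs [ 0.544 -0.115  0.061]
conA 1947 [ 539. -335.] [ 88. 130.] 20.4 z 0.0458 pcs [ 0.538 -0.334  0.046]
conB 2101 [ 366. -258.] [ 90. 129.] 9.4 z 0.0458 pcs [ 0.366 -0.258  0.046]
packbody 872 [545. 117.] [88. 62.] 90.0 z 0.0545 pcs [0.544 0.115 0.054]
packrib 303 [542. 139.] [111.  62.] 3.2 z 0.0737 pcs [0.543 0.143 0.074]
tokens 273 [ 776. -163.] [43. 43.] 20.1 z 0.0245 pcs [ 0.774 -0.163  0.024]
pot 448 [388.  25.] [84. 82.] 46.4 z 0.0739 pcs [0.388 0.024 0.067]
spk 77 [0.522 0.197 0.135] 0.14319895357100157
conA 54 [ 0.531 -0.311  0.104] 0.11032783352195012
conB 62 [ 0.363 -0.234  0.103] 0.1094332470625359
spk red 63 [0.597 0.2   0.08 ]
spk green 45 [0.493 0.2   0.08 ]
A red 14 [ 0.523 -0.287  0.045]
A red2 24 [ 0.523 -0.288  0.045]
A green 48 [ 0.557 -0.385  0.045]
```

View pics/crop1.png

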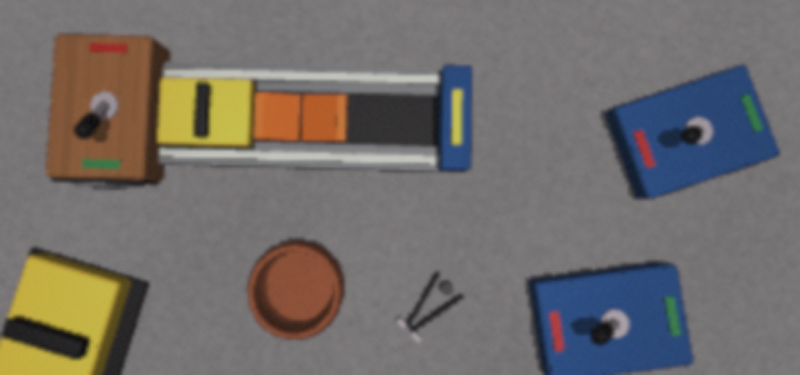

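The crop confirms both choices: the dock pack is the 62 x 88 mm one, and console A at crop (695,130) is farther right than console B. The dock's axes lie along the world's, with its origin at about (0.5445, 0.0285).

Run:
```python
from h import *
s=bot.read_state();print(np.round(s["position"],4),np.round(s["tcp_rot"],3).tolist(),s["opening"],np.round(s["force"],1))
d=np.load("top0.npy");c=cams.calibration("top");K=np.array(c["mtx"]);R=np.array(c["R"]);t=np.array(c["t"])
v,u=np.mgrid[0:384,0:512]
W=(np.stack([(u-K[0,2])/K[0,0]*d,(v-K[1,2])/K[1,1]*d,d],-1)-t)@R
m=(d>0)&(W[...,2]>.1)&(v<200)&(v>60)&(u<130)
q=W[m];print(q.min(0),q.max(0))
```

```text
[0.261  0.5679 0.2476] [[-0.909, 0.418, 0.0], [0.418, 0.909, 0.0], [-0.0, 0.0, -1.0]] 0.999229381705088 [ 0.8 -0.2 -1. ]
[0.60311335 0.41510685 0.10006129] [0.75875966 0.47218576 0.23113998]
```

```bash
python3 -m handwheel '[[0.208,-0.369,-0.02,0,0,-0.57],[0.208,-0.369,-0.02,0,0,-0.57],[0.208,-0.369,-0.02,0,0,-0.57],[0.208,-0.369,-0.02,0,0,-0.57],[0.208,-0.369,-0.02,0,0,-0.57],[0.208,-0.369,-0.02,0,0,-0.57],[0.208,-0.369,-0.02,0,0,-0.57],[0.208,-0.369,-0.02,0,0,-0.57]]' -1
```

```text
time_s: 1.87
position: [0.4252, 0.2761, 0.232]
tcp_rot: [[-0.134, 0.991, 0.001], [0.991, 0.134, 0.0], [0.0, 0.001, -1.0]]
force: [0.7, 0.3, 0.1]
opening: 0.479
grasp_force: 0.0
```

```bash
python3 -m handwheel '[[0.043,-0.078,-0.03,0,0,-0.068],[0.043,-0.078,-0.03,0,0,-0.068],[0.043,-0.078,-0.03,0,0,-0.068],[0.043,-0.078,-0.089,0,0,-0.068],[0.043,-0.078,-0.089,0,0,-0.068],[0.043,-0.078,-0.089,0,0,-0.068],[0.043,-0.078,-0.089,0,0,-0.068],[0.043,-0.078,-0.089,0,0,-0.068]]'
```

```text
time_s: 2.53
position: [0.4681, 0.2005, 0.1438]
tcp_rot: [[-0.005, 1.0, 0.002], [1.0, 0.005, 0.0], [0.0, 0.002, -1.0]]
force: [0.6, 0.2, 0.2]
opening: 0.01
grasp_force: 0.0
```

```bash
python3 -m handwheel '[[0.015,-0.001,0,0,0,0],[0.027,-0.001,0,0,0,0],[0.039,-0.001,0,0,0,0],[0.051,-0.001,0,0,0,0],[0.06,-0.001,0,0,0,0],[0.068,-0.001,0,0,0,0],[0.074,-0.001,0,0,0,0],[0.074,-0.001,0,0,0,0]]'
python3 - <<'E'
from h import *
p,d=cams.capture("side");cv2.imwrite("pics/side1.png",cv2.resize(p[130:330,180:380],(600,600),interpolation=cv2.INTER_CUBIC))
E
```

```text
time_s: 3.2
position: [0.5435, 0.1991, 0.1436]
tcp_rot: [[-0.004, 1.0, 0.004], [1.0, 0.004, 0.0], [0.0, 0.004, -1.0]]
force: [-0.2, 0.5, 0.0]
opening: 0.003
grasp_force: 0.0
```

View pics/side1.png

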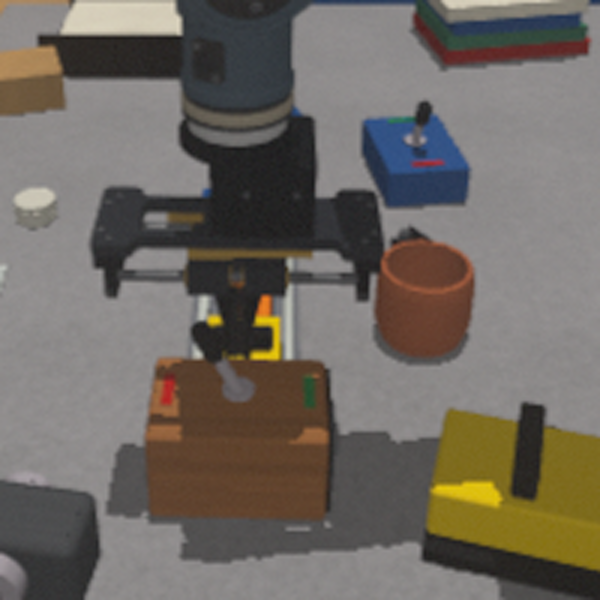

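The bat now leans to the red bar (knob at crop (205,340)). Next is the speaker catch.

```bash
python3 -m handwheel '[[-0.015,0,0.01,0,0,0],[-0.01,-0.035,0.01,0,0,0],[0,-0.075,0,0,0,0],[0.001,-0.115,0,0,0,0],[0.001,-0.156,-0.02,0,0,0],[0.001,-0.156,-0.06,0,0,0],[0.001,-0.156,-0.088,0,0,0],[0.001,-0.156,-0.088,0,0,0]]'
python3 - <<'E'
from h import *
s=bot.read_state();print(s["position"],s["force"])
p,d=cams.capture("wrist");cv2.imwrite("pics/w0.png",p)
for q in("speaker_catch_pad","pack_rib","rail_middle"):
  for r in models.tip_of(q,"wrist")[:2]:
    u=r["position"];print(q,u,r["conf"],world("wrist",u,z={"s":.0205,"p":.072,"r":.016}[q[0]],st=s),world("wrist",u,d[int(u[1]),int(u[0])],st=s))
E
```

```text
time_s: 3.92
position: [0.5382, 0.0421, 0.0502]
tcp_rot: [[-0.002, 1.0, -0.011], [1.0, 0.002, 0.001], [0.001, -0.011, -1.0]]
force: [-0.5, -0.1, 0.3]
opening: 0.008
grasp_force: 0.0
[0.53817325 0.04213287 0.05018937] [-0.50335295 -0.08609807  0.34681277]
speaker_catch_pad [262.6, 225.2] 0.82 [0.54299024 0.05313596 0.0205    ] [0.543      0.05297372 0.02011408]
pack_rib [265.4, 120.6] 0.94 [0.54219364 0.11550677 0.072     ] [0.5422054  0.11547996 0.07160354]
rail_middle [263.3, 256.2] 0.63 [0.54378541 0.03076659 0.016     ] [0.54269192 0.05094171 0.05337353]
```

View pics/w0.png

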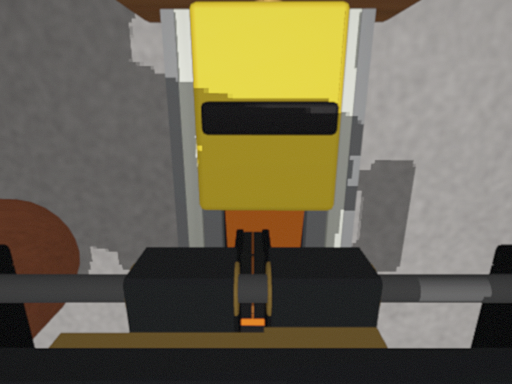

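The wrist view shows the closed fingers over the orange catch, with the pack at (268,110) still latched. Now I press.

```bash
python3 -m handwheel '[[0,0,0,0,0,0],[0,0,-0.003,0,0,0],[0,0,-0.006,0,0,0],[0,0,-0.009,0,0,0],[0,0,-0.012,0,0,0],[0,0,-0.015,0,0,0],[0,0,-0.015,0,0,0],[0,0,-0.015,0,0,0]]'
```

```text
time_s: 4.78
position: [0.5426, 0.0428, 0.0396]
tcp_rot: [[-0.004, 1.0, 0.0], [1.0, 0.004, -0.0], [-0.0, 0.0, -1.0]]
force: [-0.4, -0.3, -0.0]
opening: 0.007
grasp_force: 0.3
```

```bash
python3 -m handwheel '[[0,0,-0.001,0,0,0],[0,0,-0.002,0,0,0],[0,0,-0.003,0,0,0],[0,0,-0.004,0,0,0],[0,0,-0.005,0,0,0],[0,0,-0.005,0,0,0],[0,0,-0.005,0,0,0],[0,0,-0.005,0,0,0]]'
python3 - <<'E'
from h import *
s=bot.read_state();p,d=cams.capture("wrist")
for r in models.tip_of("pack_rib","wrist")[:2]:
    u=r["position"];print(u,r["conf"],world("wrist",u,z=.072,st=s))
E
```

```text
time_s: 5.45
position: [0.5426, 0.0424, 0.0349]
tcp_rot: [[-0.004, 1.0, 0.0], [1.0, 0.004, -0.001], [-0.001, 0.0, -1.0]]
force: [-0.3, -3.0, 3.6]
opening: 0.008
grasp_force: 2.2
[257.6, 179.7] 0.8 [0.54332456 0.0978091  0.072     ]
```

The pack popped loose (rib at y = 0.098, resting against the finger). I lift the finger and go behind the rib.

```bash
python3 -m handwheel '[[0,0,0.04,0,0,0],[0,0,0.08,0,0,0],[0,0.04,0.08,0,0,0],[0,0.081,0.08,0,0,0],[0,0.083,0.08,0,0,0],[0,0.083,0.065,0,0,0],[0,0.083,0.05,0,0,0],[0,0.083,0.05,0,0,0]]'
python3 - <<'E'
from h import *
s=bot.read_state();p,d=cams.capture("top")
for r in models.tip_of("pack_rib","top")[:2]:
    u=r["position"];print(u,r["conf"],world("top",u,z=.072))
E
```

```text
time_s: 6.22
position: [0.5396, 0.1266, 0.0821]
tcp_rot: [[-0.005, 1.0, -0.007], [1.0, 0.005, 0.0], [0.0, -0.007, -1.0]]
force: [-0.6, 0.4, 0.7]
opening: 0.001
grasp_force: 0.0
[198.4, 203.2] 0.62 [0.54530208 0.09602148 0.072     ]
[127.6, 294.0] 0.58 [0.34185891 0.24191861 0.072     ]
```

```bash
python3 -m handwheel '[[0,-0.01,0,0,0,0],[0,-0.025,0,0,0,0],[0,-0.045,0,0,0,0],[0,-0.065,0,0,0,0],[0,-0.085,0,0,0,0],[0,-0.105,0,0,0,0],[0,-0.12,0,0,0,0],[0,-0.13,0,0,0,0]]'
python3 -m handwheel '[[0,-0.008,0,0,0,0],[0,-0.015,0,0,0,0],[0,-0.021,0,0,0,0],[0,-0.026,0,0,0,0],[0,-0.030,0,0,0,0],[0,-0.034,0,0,0,0],[0,-0.036,0,0,0,0],[0,-0.036,0,0,0,0]]'
```

```text
time_s: 6.98
position: [0.5427, -0.0061, 0.0856]
tcp_rot: [[-0.001, 1.0, 0.001], [1.0, 0.001, 0.0], [0.0, 0.001, -1.0]]
force: [-0.5, 2.6, 1.4]
opening: 0.004
grasp_force: 1.6
time_s: 7.65
position: [0.5425, -0.0406, 0.0847]
tcp_rot: [[-0.004, 1.0, -0.0], [1.0, 0.004, -0.001], [-0.001, -0.0, -1.0]]
force: [0.2, 1.0, 0.8]
opening: 0.004
grasp_force: 0.7
```

```bash
python3 -m handwheel '[[0,-0.001,0,0,0,0],[0,-0.002,0,0,0,0],[0,-0.003,0,0,0,0],[0,-0.004,0,0,0,0],[0,-0.005,0,0,0,0],[0,-0.005,0,0,0,0],[0,-0.005,0,0,0,0],[0,-0.005,0,0,0,0]]'
```

```text
time_s: 8.32
position: [0.5426, -0.0413, 0.0848]
tcp_rot: [[-0.002, 1.0, 0.0], [1.0, 0.002, 0.006], [0.006, 0.0, -1.0]]
force: [3.5, 16.6, 3.5]
opening: 0.006
grasp_force: 8.1
```

```bash
python3 -m handwheel '[[0,0.01,0,0,0,0],[0,0.03,0.005,0,0,0],[0,0.06,0.04,0,0,0],[0,0.08,0.08,0,0,0],[0,0.08,0.1,0,0,0],[0,0.08,0.1,0,0,0],[0,0.08,0.1,0,0,0],[0,0.08,0.1,0,0,0]]'
python3 - <<'E'
from h import *
s=bot.read_state();p,d=cams.capture("wrist");cv2.imwrite("pics/w1.png",p)
p,d=cams.capture("top");cv2.imwrite("pics/top2.png",cv2.resize(p[160:310,110:430],None,fx=2.5,fy=2.5))
for r in models.tip_of("pack_rib","top")[:2]:
    u=r["position"];print(u,r["conf"],world("top",u,z=.072))
p,d=cams.capture("side");a=p[180:280,220:320]
cv2.imwrite("pics/side2.png",cv2.resize(a,(600,600),interpolation=cv2.INTER_CUBIC))
E
```

```text
time_s: 8.98
position: [0.5419, 0.0344, 0.1842]
tcp_rot: [[-0.004, 1.0, -0.001], [1.0, 0.004, -0.001], [-0.001, -0.001, -1.0]]
force: [-0.1, 0.5, -0.0]
opening: 0.005
grasp_force: 0.0
[266.3, 206.8] 0.6 [ 0.54119383 -0.056579    0.072     ]
```

View pics/top2.png

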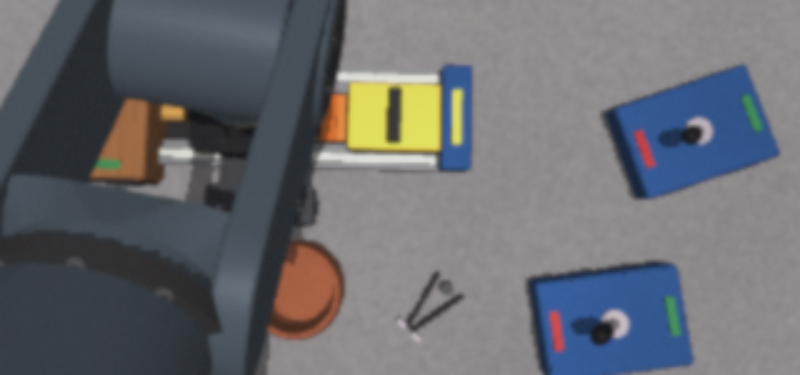

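View pics/side2.png

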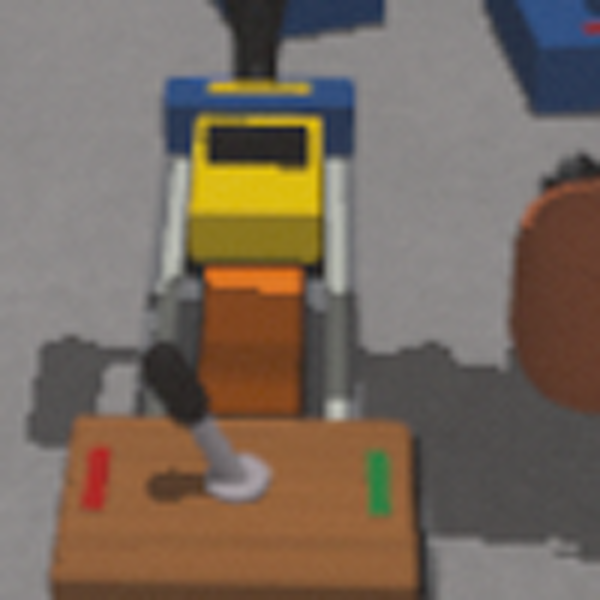

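The pack sits against the blue block and the speaker bat leans to red. I check the catch height by depth.

Run:
```python
from h import *
s=bot.read_state()
for n in("side","wrist"):
    p,d=cams.capture(n)
    for y in(-.020,-.012,-.0105,-.008,0,.01,.02,.03,.045,.06):
        c=cams.calibration(n);K=np.array(c["mtx"])
        X=np.array([.5445,y,.022])
        if n=="wrist":
            T=np.array(c["tool_from_camera"]);q=np.linalg.inv(T)@np.r_[np.array(s["tcp_rot"]).T@(X-s["position"]),1];q=q[:3]
        else: q=np.array(c["R"])@X+np.array(c["t"])
        u=K@q/q[2];i,j=int(round(u[1])),int(round(u[0]))
        if 0<=i<384 and 0<=j<512: print(n,y,(j,i),p[i,j],np.round(world(n,(j,i),d[i,j],st=s),4))
```

```text
side -0.02 (262, 223) [37 83 96] [ 0.545  -0.0142  0.0255]
side -0.012 (262, 225) [ 33 112 217] [ 0.5449 -0.0096  0.022 ]
side -0.0105 (262, 225) [ 33 112 217] [ 0.5449 -0.0096  0.022 ]
side -0.008 (262, 225) [ 33 112 217] [ 0.5449 -0.0096  0.022 ]
side 0 (262, 227) [ 34 108 206] [ 0.5446 -0.0011  0.0213]
side 0.01 (262, 229) [ 32  70 130] [0.5444 0.006  0.0197]
side 0.02 (262, 231) [ 32  70 129] [0.5442 0.0146 0.0192]
side 0.03 (262, 234) [ 32  70 128] [0.544  0.0225 0.015 ]
side 0.045 (262, 237) [ 30  64 117] [0.5437 0.0338 0.0135]
side 0.06 (261, 241) [ 30  62 112] [0.5455 0.0604 0.0209]
wrist -0.02 (256, 234) [34 34 33] [0.5428 0.0435 0.162 ]
wrist -0.012 (256, 227) [ 69 179 255] [ 0.5443 -0.0115  0.024 ]
wrist -0.0105 (256, 225) [ 71 177 255] [ 0.5443 -0.0094  0.0237]
wrist -0.008 (256, 223) [ 70 176 255] [ 0.5443 -0.007   0.0241]
wrist 0 (256, 216) [ 61 146 225] [5.442e-01 3.000e-04 2.320e-02]
wrist 0.01 (256, 207) [ 43 113 191] [0.5442 0.0086 0.0193]
wrist 0.02 (256, 197) [ 45 114 192] [0.5441 0.0186 0.0169]
wrist 0.03 (256, 188) [ 44 117 195] [0.5441 0.0274 0.014 ]
wrist 0.045 (257, 173) [ 34 101 180] [0.5449 0.0439 0.0175]
wrist 0.06 (257, 158) [ 33 102 180] [0.5447 0.0598 0.0218]
```

The catch stands at z = 0.024, fully up behind the pack. Now the console toggle.

```bash
python3 -m handwheel '[[-0.026,-0.307,0,0,0,0.175],[-0.026,-0.307,0,0,0,0.175],[-0.026,-0.307,0,0,0,0.175],[-0.026,-0.307,0,0,0,0.175],[-0.026,-0.307,0,0,0,0.175],[-0.026,-0.307,0,0,0,0.175],[-0.026,-0.307,0,0,0,0.175],[-0.026,-0.307,0,0,0,0.175]]'
python3 -m handwheel '[[0,0,-0.02,0,0,0],[0,0,-0.04,0,0,0],[0,0,-0.06,0,0,0],[0,0,-0.075,0,0,0],[0,0,-0.075,0,0,0],[0,0,-0.075,0,0,0],[0,0,-0.075,0,0,0],[0,0,-0.075,0,0,0]]'
```

```text
time_s: 9.95
position: [0.5159, -0.2764, 0.1844]
tcp_rot: [[-0.344, 0.939, 0.0], [0.939, 0.344, -0.001], [-0.001, -0.0, -1.0]]
force: [0.7, -0.2, 0.6]
opening: 0.003
grasp_force: 0.0
time_s: 10.62
position: [0.5172, -0.2727, 0.1109]
tcp_rot: [[-0.347, 0.938, 0.002], [0.938, 0.347, -0.001], [-0.002, 0.001, -1.0]]
force: [0.7, -0.0, 0.2]
opening: 0.005
grasp_force: 0.0
```

```bash
python3 -m handwheel '[[0.004,-0.012,0,0,0,0],[0.008,-0.023,0,0,0,0],[0.012,-0.034,0,0,0,0],[0.016,-0.045,0,0,0,0],[0.019,-0.055,0,0,0,0],[0.022,-0.063,0,0,0,0],[0.023,-0.066,0,0,0,0],[0.023,-0.066,0,0,0,0]]'
python3 -m handwheel '[[-0.005,0.015,0,0,0,0],[-0.015,0.04,0.01,0,0,0],[-0.02,0.07,0.04,0,0,0],[-0.02,0.11,0.08,0,0,0],[-0.02,0.15,0.1,0,0,0],[-0.02,0.19,0.1,0,0,0],[-0.02,0.19,0.1,0,0,0],[-0.02,0.19,0.1,0,0,0]]'
python3 - <<'E'
from h import *
p,d=cams.capture("top");a=p[85:320,110:430];cv2.imwrite("pics/top3.png",cv2.resize(a,None,fx=2.5,fy=2.5))
p,d=cams.capture("side");b=p[130:330,130:380];cv2.imwrite("pics/side3.png",cv2.resize(b,None,fx=2.4,fy=2.4))
E
```

```text
time_s: 11.28
position: [0.5392, -0.3373, 0.1095]
tcp_rot: [[-0.345, 0.939, -0.002], [0.938, 0.345, 0.004], [0.005, 0.0, -1.0]]
force: [-1.0, 4.0, 3.4]
opening: 0.005
grasp_force: 2.7
time_s: 11.95
position: [0.5195, -0.1452, 0.2108]
tcp_rot: [[-0.351, 0.937, 0.001], [0.937, 0.351, 0.0], [-0.0, 0.001, -1.0]]
force: [-0.6, -0.8, -0.3]
opening: 0.003
grasp_force: 0.0
```

View pics/top3.png

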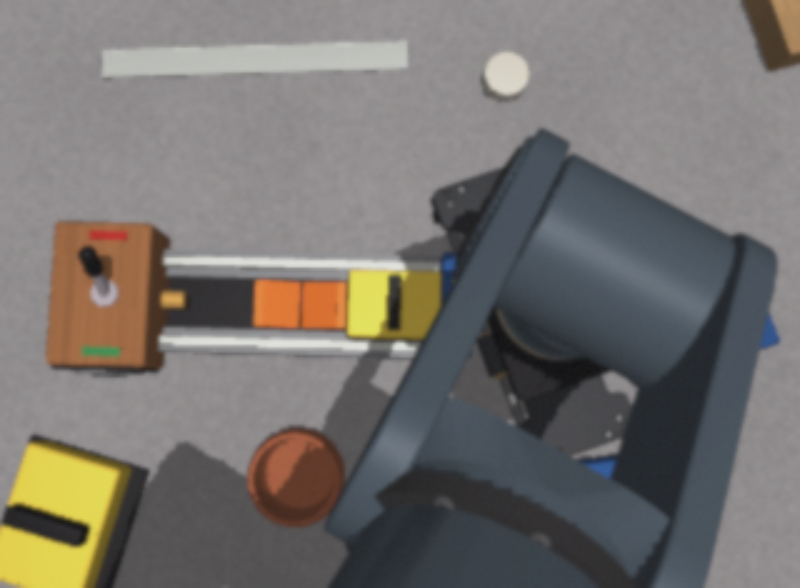

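View pics/side3.png

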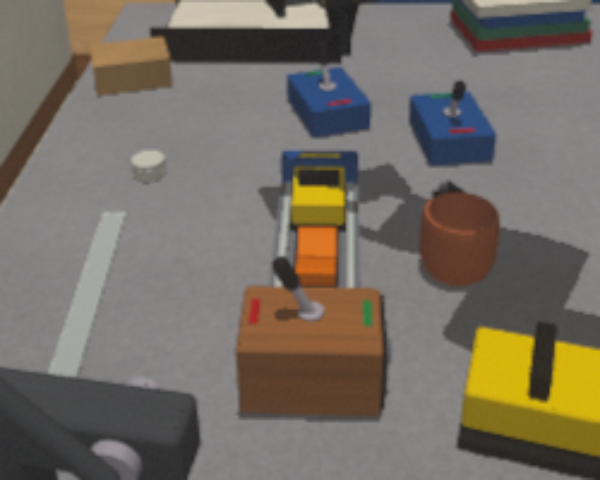

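The speaker bat leans to red and the pack and bystanders are in place. The console's knob is hidden by the arm, so I move aside to check it.

```bash
python3 -m handwheel '[[0,0.04,0.01,0,0,0],[0,0.08,0.02,0,0,0],[0,0.12,0.02,0,0,0],[0,0.16,0.02,0,0,0],[0,0.2,0.02,0,0,0],[0,0.2,0.02,0,0,0],[0,0.2,0.02,0,0,0],[0,0.2,0.02,0,0,0]]'
python3 - <<'E'
from h import *
p,d=cams.capture("top");c=cams.calibration("top");K=np.array(c["mtx"]);R=np.array(c["R"]);t=np.array(c["t"])
v,u=np.mgrid[0:384,0:512]
W=(np.stack([(u-K[0,2])/K[0,0]*d,(v-K[1,2])/K[1,1]*d,d],-1)-t)@R
for b in((350,180,425,242),(315,260,392,316)):
    m=np.zeros(d.shape,bool);m[b[1]:b[3],b[0]:b[2]]=1
    m&=(W[...,2]>.09)&(W[...,2]<.16);print(m.sum(),W[m].mean(0),W[m][:,2].max())
m=np.zeros(d.shape,bool);m[185:230,235:290]=1
m&=(W[...,2]>.066)&(W[...,2]<.08);print("rib",m.sum(),W[m].mean(0))
cv2.imwrite("pics/A.png",cv2.resize(p[180:320,310:430],None,fx=4,fy=4))
E
```

```text
time_s: 12.72
position: [0.5203, 0.0503, 0.2292]
tcp_rot: [[-0.346, 0.938, -0.0], [0.938, 0.346, -0.001], [-0.001, -0.001, -1.0]]
force: [-0.2, -0.2, 0.3]
opening: 0.004
grasp_force: 0.0
75 [ 0.54698661 -0.35618441  0.10146839] 0.10975666873637441
59 [ 0.362741   -0.23413748  0.10270248] 0.10949364850057172
rib 117 [ 0.5451475  -0.05856126  0.07237323]
```

View pics/A.png

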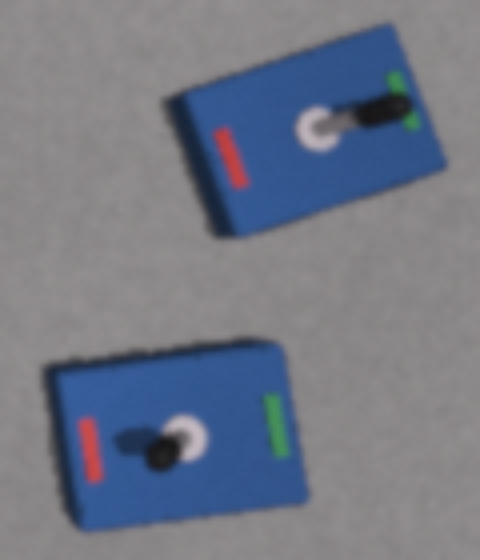

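Console A's bat leans to the green bar (knob at crop (385,108)), console B is untouched, and the pack's rib is at y = -0.0586, which is home. I hand in.

```bash
python3 -c "
from rig import bot
print(bot.hand_in())"
```

```text
the job is handed in; nothing more can be done
None
```

The job is done and handed in at about 13 s: the speaker is switched off, the pack is home in the charging socket with its catch up behind it, and the right-hand charger console is switched on.

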